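Top up the pile of well plates on the lift and cover it

ROBOT

A 6-joint arm with a two-finger parallel gripper is mounted at the origin on a cart in front of the work surface, level with it; the furniture and walls round the work are solid. World frame = base frame: x ahead of the robot, y to its left, z up, the work surface at z = 0. Lengths are in m, angles in degrees, forces in N, time in s.
With the tool pointing down it reaches from about 0.3 to 0.775 m from the base axis. Payload 14.6 kg.
Tool frame: the origin (TCP) lies midway between the tips of the shut fingers; the grasp point (between the pads) lies 19 mm behind it; z points along the fingers, y is the line along which they close (so a half turn about z gives the same grasp; the last joint's range is limited). The gripper opens to 85 mm and grips with 20 to 120 N. Pads are 22 mm wide; open, the fingers measure 114 mm over their backs; the gripper's body (76 mm by 85 mm) begins 54 mm behind the grasp point. The pads swing forward as they close: fully open they stand 13 mm farther back than shut.
Start: joints at [-72.17, 17.183, 87.147, -0, 75.671, -3.816], TCP at [0.203, -0.511, 0.231] pointing down, gripper open.
Joint ranges: [-173.82, 173.82], [-45.26, 126.66], [13.44, 144.39], [-59.66, 239.66], [0, 175.72], [-146.38, 146.38]. Speed limits (degrees/s): [127.2, 127.2, 147.25, 180, 180, 180].

INTERFACE

Orientations are given as a 3x3 rotation matrix whose columns are the frame's x, y, z axes.
In Python, from rig import arm gives the robot as it stands.
- The arm moves only by the shell command python3 -m inch 'ROWS' [OPENING] [FORCE]. ROWS is JSON, a list of rows, each a list of 2 entries, a list of its own where there are three numbers: the shift along the tool's x, y, z in cm, then the turn about the tool's z in degrees. A call has 1 to 12 rows; each row is the pose to reach, as a shift and turn from the pose commanded when the call began, along the tool's axes at that moment; what a row does not reach only later rows make up. A row lasts 1/8 s, in which the tool goes at most 62.5 mm and 10.7 degrees, less where a joint would pass 70% of its speed; a pose out of reach is approached as far as the arm can. A call with a gripper value outside its range is refused whole. OPENING is the finger opening in cm, from 0 to 8.54, set as the call begins (- or left out, the last holds). The fingers move at their own pace and stop on an object; FORCE is the grip in N (left out, the last holds). Time passes only in rows, so rows that repeat a pose let the fingers close. It gives the time, the measured TCP pose, the force, the opening and the grip force at its end, in the units of the state.
- arm.get_state(): the state, without advancing time (a new reading comes with each control period).
- arm.snapshot(name): name is "scene" or "top" or "wrist"; returns a dict with "color" (480x640x3 uint8, blue, green, red), "fx", "fy", "cx", "cy" (pixels), "dist" ([k1, k2, p1, p2, k3] as OpenCV has them; the pictures are not rectified), "R" (3x3) and "t" (3): a world point X has camera coordinates R X + t. Camera axes: x right, y down, z forward; pixel columns grow to the right and rows downward; lengths in m; the calibration is good to about 2 mm. A picture is of the moment at which its call begins. There is no depth.
- arm.job_done(): hands the job in; it is judged then, once.
Trained networks look in the newest picture that a camera, given by its name, has taken for a name from the list of things; names that differ only in an ending like _2 or _b are one class to them, and where a whole thing is asked for, a point or a joint stands for the part that bears it (a point fixed in the world has none). Each returns a list of dicts, best first, with "conf" (0 to 1); they miss things now and then, are a little off and sometimes report something else, mostly with a low value. They report only what shows in the picture. A call takes as long as a camera call. They do not tell look-alikes from the thing itself.
- arm.masks_of(label, camera): "mask" (480x640 bool, what is visible of it) and "xy" ([column, row] in pixels, amid what is visible of it).
- arm.tip_of(label, camera): "xy" ([column, row] in pixels: a listed point, or the origin of a listed thing).
The state is a dict: "time": time; "joint_positions": joint angles; "qvel": joint speeds; "joint_efforts": joint torques, N m; "ee_pos": TCP position; "eef_rot": TCP orientation; "wrist_force": force on the tool from outside, world axes, zero at the start; "torque": the same for the moment, N m; "width": finger opening in m; "grip_force": force on a finger pad.
Only numpy, scipy, OpenCV 4.12 (cv2) and the standard library are available. Lean on these libraries where they do the work, as an engineer would, in place of code of your own. Each camera call takes 0.05 s, during which the arm holds its last target. There are 200 camera calls.

TASK

Put the loose well plate on top of the pile of well plates on the little column lift, square and level with its edges over the plates below, and then set the flat cover with the bar handle on top of it, square with the pile. Nobody has measured how high the lift stands: lower each part gently until it touches before you let it go, without dropping it or pressing hard. Leave the beaker and the vial beside the work where they stand.

Things in the scene. Friction and masses are not known exactly. Their poses are not given: they have to be found in the camera images.
- lift: Column lift fixed to the bench: grey base 110 (x) x 130 (y) x 32 mm; origin at the centre of its underside. Its platform, 68 x 94 mm, carries a pile of three clear well plates, centred over the origin with the same axes, each 58 (x) x 83 (y) x 8.5 mm, clipped so that they do not shift. Its height is not told: the pile's top lies 91 to 134 mm above the bench. It gives on springs: from about 2 N on, 1.5 N per mm, 10 mm in all
- plate_mid (a point): Centre of the loose clear well plate, 4.25 mm above its underside: 58 mm along its x, 83 mm along y, 8.5 mm high (thin rims show 1.5 mm higher but do not bear), about 35 g, flat on the bench. Grasp it across the 58 mm, at its upper half, so that no fingertip stands out below it and strikes the pile
- plate: The same loose well plate; origin at the centre of its underside, z up
- cover_grip (a point): Point on the cover's handle, 26 mm above the underside and over the centre. The cover is an aluminium plate 62 (x) x 88 (y) x 6 mm, about 0.2 kg, flat on the bench; its black bar handle is 16 mm wide along x, 50 mm along y, from 24 to 34 mm above the underside, on two feet 14 mm wide along x. Grasp it across the 16 mm
- cover: The same cover; origin at the centre of its underside, z up
- glass_beaker: Bystander: clear beaker, 53 mm across, 70 mm high; origin at the centre of its underside
- vial: Bystander: small capped vial, 25 mm across, 50 mm high; origin at the centre of its underside
There are look-alikes about, which are no part of the job. What is meant by the plate is not orange, and is the larger of those in its own colour.

How it is judged (in metres and radians):
On the way, in this order (a step that is already met when the one before it is completed fails the run):
1. the plate, still held, touches the top of the pile (horizontal distance between plate_mid and lift below 0.025 m and height (world z) of plate_mid above 0.08 m and angle between plate_mid's own z axis and vertical below 0.2 rad and contact force between plate and lift above 0.3 N and contact force between the fingers and plate above 0.5 N), for 0.05 s.
2. the plate lies released, flat and square on the pile (horizontal distance between plate_mid and lift below 0.012 m and angle between the x axis of plate and the x axis of lift, either way round below 0.14 rad and angle between plate_mid's own z axis and vertical below 0.06 rad and height (world z) of plate_mid above 0.08 m and contact force between plate and lift above 0.1 N and contact force between the fingers and plate below 0.1 N and linear speed of plate below 0.02 m/s), for 0.2 s.
3. the cover, still held, touches the plate on the pile (horizontal distance between cover_grip and lift below 0.025 m and angle between cover_grip's own z axis and vertical below 0.2 rad and contact force between cover and plate above 0.3 N and contact force between the fingers and cover above 0.5 N), for 0.05 s.
At the end, for the whole second after the job is handed in: The well plate rests on the pile on the lift (centre within 12 mm of the lift's axis, square within 8 degrees, level), the cover rests on that plate alone (centre within 15 mm of the axis, square within about 10 degrees, level), and both are at rest (horizontal distance between plate_mid and lift below 0.012 m and angle between the x axis of plate and the x axis of lift, either way round below 0.14 rad and angle between plate_mid's own z axis and vertical below 0.06 rad and height (world z) of plate_mid above 0.08 m and contact force between plate and lift above 0.1 N and horizontal distance between cover_grip and lift below 0.015 m and angle between the x axis of cover and the x axis of lift, either way round below 0.17 rad and angle between cover_grip's own z axis and vertical below 0.07 rad and contact force between cover and plate above 0.5 N and contact force between cover and lift below 0.1 N and linear speed of each of plate, cover below 0.02 m/s); the robot touches nothing.
It fails at once if the plate or the cover is pressed or knocked hard (over 30 N) on the lift or the plate (contact force between any of plate, the fingers and lift above 30 N or contact force between cover and plate above 30 N).
It fails at once if the beaker or the vial is shifted by more than 30 mm (distance of any of glass_beaker, vial from where it was at the start of the episode above 0.03 m).
It also fails if it takes over 70 s, if anything falls off the work surface, if the arm or the gripper's body presses on something with over 40 N, if the wrist force passes 120 N, or if a joint passes its speed limit or range.

## Working session

There is one attempt and no reset: what is moved stays moved. The work goes in short steps, Python scripts to look and compute and a shell command to move; the robot and the scene stay as the last step left them, time stands still between calls to the robot, and variables do not carry over. Pictures are saved under pics/ and viewed, at most 14 in all, crops included, and the job is handed in when it is done.

```bash
mkdir -p pics; ls; cat > h.py <<'E'
from rig import arm
import numpy as np, cv2
def K(s): return np.array([[s["fx"],0,s["cx"]],[0,s["fy"],s["cy"]],[0,0,1.]])
def ray(s,xy):
    u=cv2.undistortPoints(np.array([[xy]],float),K(s),np.array(s["dist"],float))[0,0]
    R=np.array(s["R"]);t=np.array(s["t"])
    return -R.T@t, R.T@np.array([u[0],u[1],1.])
def onz(s,xy,z):
    o,d=ray(s,xy); return o+d*(z-o[2])/d[2]
def proj(s,P):
    return cv2.projectPoints(np.array(P,float).reshape(-1,3),cv2.Rodrigues(np.array(s["R"]))[0],np.array(s["t"],float),K(s),np.array(s["dist"],float))[0].reshape(-1,2)
E
python3 - <<'E'
from h import *
np.set_printoptions(precision=3,suppress=True)
Z={"plate_mid":.004,"cover_grip":.026,"lift":0,"glass_beaker":0,"vial":0,"cover":0,"plate":0}
for c in ["top","scene"]:
    s=arm.snapshot(c); cv2.imwrite(f"pics/{c}0.png",s["color"])
    print(c,-np.array(s["R"]).T@s["t"],s["fx"])
    for n,z in Z.items():
        for d in arm.tip_of(n,c)[:4]:
            print(n,round(d["conf"],2),np.round(d["xy"]),onz(s,d["xy"],z)[:2])
st=arm.get_state();print(st["eef_rot"],st["wrist_force"],st["time"],st["width"])
E
```

```text
pics
top [ 0.429 -0.127  1.443] 566.958344302813
plate_mid 0.9 [474. 283.] [ 0.419 -0.475]
plate_mid 0.66 [399. 241.] [ 0.521 -0.287]
plate_mid 0.59 [412. 291.] [ 0.395 -0.321]
cover_grip 0.94 [320. 251.] [ 0.491 -0.087]
cover_grip 0.17 [283. 184.] [0.659 0.009]
lift 0.68 [214. 262.] [0.459 0.182]
glass_beaker 0.74 [288. 184.] [0.663 0.   ]
glass_beaker 0.3 [400. 242.] [ 0.52 -0.29]
vial 0.67 [328. 188.] [ 0.655 -0.104]
cover 0.71 [321. 248.] [ 0.5   -0.089]
plate 0.97 [396. 242.] [ 0.518 -0.28 ]
plate 0.85 [413. 295.] [ 0.387 -0.325]
plate 0.8 [474. 286.] [ 0.412 -0.478]
scene [-0.715  0.469  0.872] 616.8488046217252
plate_mid 0.9 [456. 244.] [ 0.413 -0.482]
plate_mid 0.62 [373. 241.] [ 0.516 -0.282]
plate_mid 0.54 [410. 262.] [ 0.39  -0.319]
plate_mid 0.34 [219. 296.] [0.443 0.175]
lift 0.78 [221. 294.] [0.455 0.168]
glass_beaker 0.84 [256. 238.] [0.666 0.003]
plate 0.95 [453. 245.] [ 0.418 -0.474]
plate 0.62 [372. 241.] [ 0.524 -0.282]
plate 0.57 [411. 260.] [ 0.4  -0.33]
[[ 0.929  0.369  0.   ]
 [ 0.369 -0.929  0.   ]
 [ 0.    -0.    -1.   ]] [ 0.21  -0.246 -1.721] 0.8 0.08558606170140891
```

```bash
python3 - <<'E'
import cv2
i=cv2.imread("pics/top0.png")[150:350,150:550]
cv2.imwrite("pics/top0c.png",cv2.resize(i,None,fx=2,fy=2,interpolation=cv2.INTER_CUBIC))
E
```

```text
(no output)
```

View pics/top0c.png

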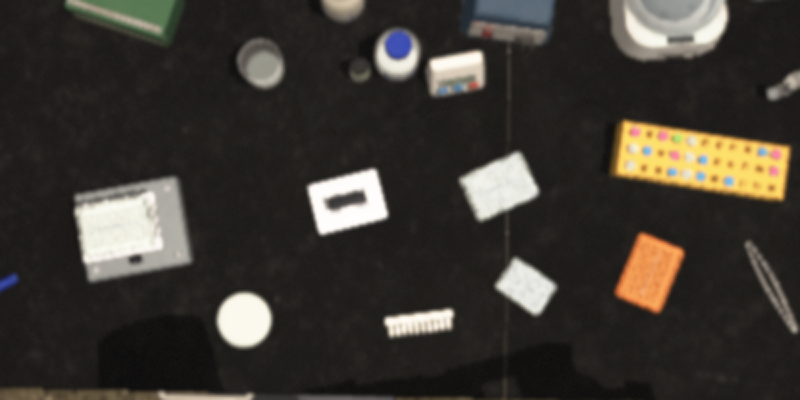

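View pics/scene0.png

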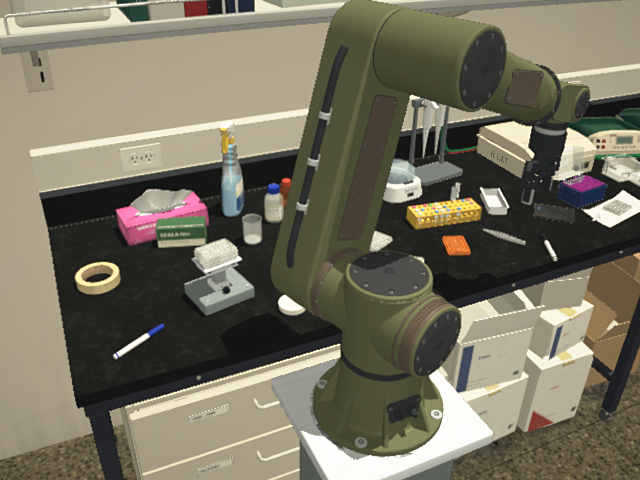

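The top crop shows the larger clear plate at (499,186), which is full-frame (399,243). The smaller clear one is at (526,286) and the orange one at (650,272). The cover is at (347,201), the lift with its pile at (132,229), the beaker at (262,65) and the vial at (359,69). The scene view shows the lift at (220,290).

```bash
cat >> h.py <<'E'
def rect(s,mask,z):
    cs,_=cv2.findContours(mask.astype(np.uint8),0,2); c=max(cs,key=cv2.contourArea).reshape(-1,2)
    P=np.array([onz(s,p,z)[:2] for p in c.astype(float)])*1000
    (cx,cy),(w,h),a=cv2.minAreaRect(P.astype(np.float32))
    if w>h: w,h,a=h,w,a+90      # a: direction of the short (x) side
    return np.round([cx,cy,w,h,(a+90)%180-90],1)
def totool(st,dxyz):   # world shift (m) -> tool axes (cm)
    return np.round(np.array(st["eef_rot"]).T@np.array(dxyz)*100,2)
E
python3 - <<'E'
from h import *
s=arm.snapshot("top")
for n,z in [("plate",.009),("cover",.006),("lift",.032)]:
    for d in arm.masks_of(n,"top")[:4]:
        print(n,round(d["conf"],2),np.round(d["xy"]),rect(s,d["mask"],z))
st=arm.get_state()
print(totool(st,[.518-.203,-.287+.511,.0]))
E
```

```text
plate 0.71 [397. 242.] [ 518.2 -286.4   58.4   83.    25.1]
plate 0.7 [410. 294.] [ 393.  -323.3   48.9   67.   -32.9]
plate 0.66 [474. 286.] [ 413.3 -475.6   59.9   81.9   68.4]
cover 0.58 [322. 249.] [495.3 -95.5  62.2  86.8  15.2]
lift 0.93 [214. 261.] [454.6 170.5 109.5 134.   11.3]
lift 0.33 [283. 181.] [665.1  17.4  55.7  62.  -70.3]
[37.54 -9.2   0.  ]
```

```bash
python3 -m inch '[[[3,-0.7,0],-8],[[7,-1.7,0],-18],[[11.5,-2.8,0],-28],[[16,-3.9,0],-38],[[20.5,-5,0.5],-48],[[25,-6.1,1],-58],[[29.5,-7.2,1.5],-68],[[33.5,-8.2,2],-78],[[36.5,-8.9,2.5],-87],[[37.5,-9.2,3],-93.5],[[37.5,-9.2,3],-93.5]]' 8.5 20
python3 - <<'E'
from h import *
s=arm.snapshot("wrist"); cv2.imwrite("pics/w1.png",s["color"])
st=arm.get_state(); print(st["ee_pos"],np.round(st["eef_rot"],3),np.round(st["wrist_force"],2),-np.array(s["R"]).T@s["t"])
for d in arm.masks_of("plate","wrist"): print(round(d["conf"],2),rect(s,d["mask"],.009))
for d in arm.tip_of("plate_mid","wrist"): print(round(d["conf"],2),onz(s,d["xy"],.004))
E
```

```text
time: 2.38
ee_pos: [0.5177, -0.2868, 0.2008]
eef_rot: [[-0.425, 0.905, -0.001], [0.905, 0.425, 0.0], [0.001, -0.0, -1.0]]
wrist_force: [-0.0, -0.5, 0.3]
width: 0.0846
grip_force: 0.0
[ 0.51738924 -0.28736827  0.2011882 ] [[-0.423  0.906 -0.   ]
 [ 0.906  0.423  0.   ]
 [ 0.    -0.    -1.   ]] [ 0.78 -0.5   0.41] [ 0.48501382 -0.21954621  0.34448444]
0.87 [ 398.7 -469.9   47.9   65.4  -20.8]
0.86 [ 394.8 -322.3   44.4   64.   -33.5]
0.84 [ 518.6 -287.6   58.1   80.8   25.2]
0.66 [ 0.3911958  -0.32697639  0.004     ]
0.62 [ 0.51728992 -0.28640908  0.004     ]
0.57 [ 0.41141992 -0.47953351  0.004     ]
```

View pics/w1.png

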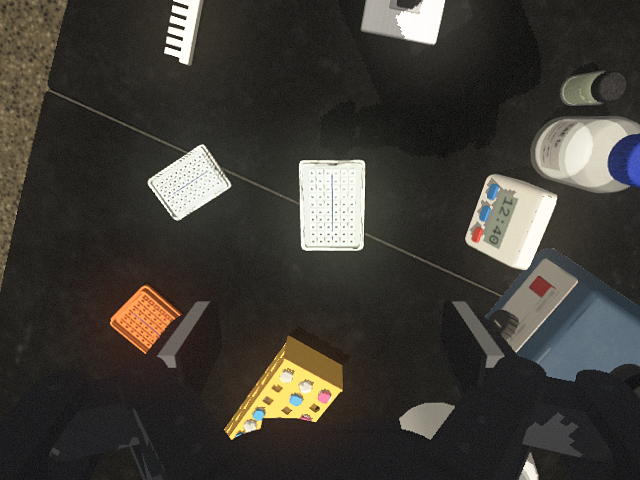

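The wrist view shows the large plate square to the tool at (332,205), between the open pads.

```bash
python3 -m inch '[[[0,0.05,3],0],[[0,0.05,7],0],[[0,0.05,11],0],[[0,0.05,14.5],0],[[0,0.05,17],0],[[0,0.05,18.5],0],[[0,0.05,19.2],0],[[0,0.05,19.6],0],[[0,0.05,19.6],0],[[0,0.05,19.6],0]]' 6.4 20
python3 -c "
from h import *
for i in range(4):
    st=arm.get_state();print(np.round(st['ee_pos'],4),np.round(st['wrist_force'],2))
s=arm.snapshot('wrist'); cv2.imwrite('pics/w2.png',s['color'])"
```

```text
time: 3.78
ee_pos: [0.5182, -0.2873, 0.0059]
eef_rot: [[-0.425, 0.905, 0.001], [0.905, 0.425, -0.001], [-0.001, 0.0, -1.0]]
wrist_force: [-0.3, -0.4, -0.0]
width: 0.0641
grip_force: 0.0
[ 0.5182 -0.2873  0.0059] [-0.28 -0.4  -0.01]
[ 0.5182 -0.2873  0.0059] [-0.28 -0.4  -0.01]
[ 0.5182 -0.2873  0.0059] [-0.28 -0.4  -0.01]
[ 0.5182 -0.2873  0.0059] [-0.28 -0.4  -0.01]
```

View pics/w2.png

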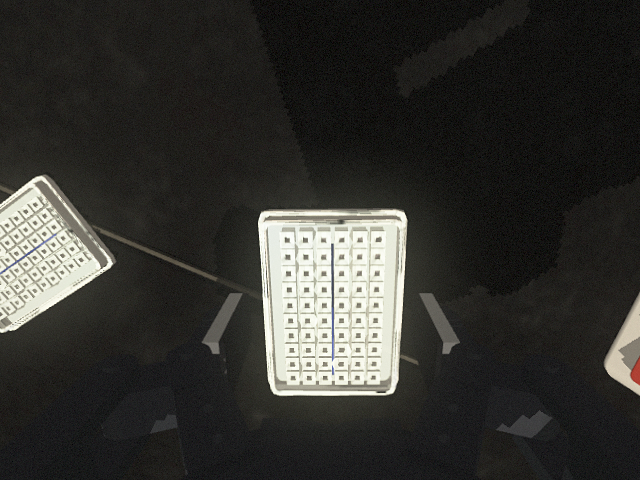

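The pads at (220,325) and (440,325) straddle the plate evenly. I'll feel for the bench next.

```bash
for k in 1; do python3 -m inch '[[[0,0,0.2],0],[[0,0,0.4],0],[[0,0,0.6],0],[[0,0,0.7],0],[[0,0,0.7],0]]' ; done; python3 -m inch '[[[0,0,0.1],0],[[0,0,0.1],0],[[0,0,0.1],0]]'; python3 -m inch '[[[0,0,0.1],0],[[0,0,0.1],0],[[0,0,0.1],0]]' ; python3 -m inch '[[[0,0,0.1],0],[[0,0,0.1],0],[[0,0,0.1],0]]'
```

```text
time: 4.45
ee_pos: [0.5179, -0.2871, -0.0018]
eef_rot: [[-0.425, 0.905, -0.0], [0.905, 0.425, 0.0], [0.0, -0.0, -1.0]]
wrist_force: [-0.2, -0.9, 0.1]
width: 0.0639
grip_force: 0.0
time: 4.82
ee_pos: [0.518, -0.2872, -0.0027]
eef_rot: [[-0.425, 0.905, 0.0], [0.905, 0.425, 0.0], [-0.0, 0.0, -1.0]]
wrist_force: [0.3, -0.5, -0.1]
width: 0.0642
grip_force: 0.0
time: 5.2
ee_pos: [0.5179, -0.2871, -0.0037]
eef_rot: [[-0.425, 0.905, -0.0], [0.905, 0.425, 0.0], [0.0, -0.0, -1.0]]
wrist_force: [0.0, 0.2, 0.8]
width: 0.0638
grip_force: 0.0
time: 5.58
ee_pos: [0.518, -0.2871, -0.0047]
eef_rot: [[-0.425, 0.905, -0.0], [0.905, 0.425, -0.0], [0.0, -0.0, -1.0]]
wrist_force: [-0.2, 0.2, 0.4]
width: 0.0644
grip_force: 0.0
```

```bash
python3 -m inch '[[[0,0,0.1],0],[[0,0,0.1],0],[[0,0,0.1],0]]'; python3 -m inch '[[[0,0,0.05],0],[[0,0,0.05],0],[[0,0,0.05],0]]' |grep -E 'pos|force'; python3 -m inch '[[[0,0,0.05],0],[[0,0,0.05],0],[[0,0,0.05],0]]'|grep -E 'pos|force'
```

```text
time: 5.95
ee_pos: [0.518, -0.2871, -0.0057]
eef_rot: [[-0.425, 0.905, -0.0], [0.905, 0.425, 0.0], [0.0, -0.0, -1.0]]
wrist_force: [-0.7, 0.2, -0.0]
width: 0.0641
grip_force: 0.0
ee_pos: [0.518, -0.2872, -0.006]
wrist_force: [-0.8, 1.6, 4.8]
grip_force: 2.6
ee_pos: [0.518, -0.2872, -0.006]
wrist_force: [-4.6, 3.1, 10.8]
grip_force: 5.7
```

Contact at TCP z of about -5.9 mm with a 64 mm opening. I'll raise so the tips sit about 4.5 mm up, then grip.

```bash
python3 -m inch '[[[0,0,-0.4],0],[[0,0,-0.67],0],[[0,0,-0.67],0]]'|grep -E 'pos|force'; python3 -m inch '[[[0,0,0],0],[[0,0,0],0],[[0,0,0],0],[[0,0,0],0],[[0,0,0],0],[[0,0,0],0]]' 5.4 25; python3 -m inch '[[[0,0,-0.3],0],[[0,0,-1],0],[[0,0,-2],0],[[0,0,-4],0],[[0,0,-7],0],[[0,0,-11],0],[[0,0,-15],0],[[0,0,-18],0],[[0,0,-20],0],[[0,0,-20],0],[[0,0,-20],0]]'
```

```text
ee_pos: [0.518, -0.2872, 0.0001]
wrist_force: [-0.4, 0.2, 0.6]
grip_force: 0.0
time: 7.82
ee_pos: [0.518, -0.2872, 0.0002]
eef_rot: [[-0.425, 0.905, 0.0], [0.905, 0.425, -0.0], [-0.0, 0.0, -1.0]]
wrist_force: [-1.6, 1.3, 5.5]
width: 0.0571
grip_force: 26.2
time: 9.2
ee_pos: [0.5176, -0.287, 0.1995]
eef_rot: [[-0.425, 0.905, -0.001], [0.905, 0.425, 0.0], [0.001, -0.0, -1.0]]
wrist_force: [0.2, 0.0, -0.5]
width: 0.0569
grip_force: 26.8
```

```bash
python3 -m inch '[[[2,0.7,-0.5],1],[[6,2,-1.5],3],[[11,3.7,-3],5],[[16,5.4,-3],7],[[21,7.1,-3],9],[[26,8.7,-3],11],[[30,10.1,-3],13],[[32,10.8,-3],14],[[32.7,11,-3],14.6],[[32.7,11,-3],14.6],[[32.7,11,-3],14.6]]'
python3 - <<'E'
from h import *
s=arm.snapshot("wrist"); cv2.imwrite("pics/w3.png",s["color"])
st=arm.get_state(); print(st["ee_pos"],np.round(st["eef_rot"],3))
for n,z in [("lift",.032),("plate",.11)]:
  for d in arm.masks_of(n,"wrist")[:3]: print(n,round(d["conf"],2),d["xy"],rect(s,d["mask"],z))
for d in arm.tip_of("lift","wrist"): print(round(d["conf"],2),d["xy"],onz(s,d["xy"],0))
E
```

```text
time: 10.58
ee_pos: [0.4786, 0.0548, 0.2298]
eef_rot: [[-0.182, 0.983, -0.0], [0.983, 0.182, -0.0], [-0.0, -0.0, -1.0]]
wrist_force: [0.1, -1.1, -0.1]
width: 0.0569
grip_force: 26.8
[0.47863192 0.05482292 0.22978253] [[-0.182  0.983 -0.   ]
 [ 0.983  0.182 -0.   ]
 [-0.    -0.    -1.   ]]
lift 0.66 [328.4, 67.6] [456.5 162.9 110.8 112.9  11.7]
plate 0.91 [331.2, 304.6] [491.1 -16.5 112.6 166.9  10.4]
0.83 [330.1, 68.0] [0.45579844 0.17110927 0.        ]
```

View pics/w3.png

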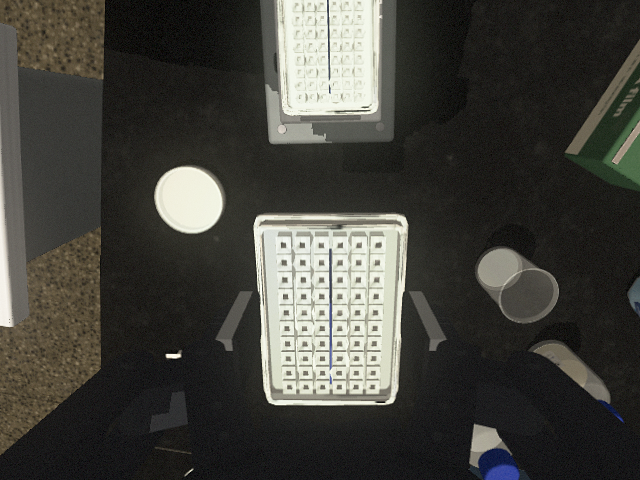

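The lift and pile are at the top of the view at (330,65), cut off by the frame. The held plate sits square at (331,310). I'll move 6 cm closer to see all of the lift.

```bash
python3 -m inch '[[[2,0,0],0],[[5,0,0],0.5],[[6,0,0],1],[[6,0,0],1],[[6,0,0],1]]' | grep pos
python3 - <<'E'
from h import *
s=arm.snapshot("wrist"); cv2.imwrite("pics/w4.png",s["color"])
st=arm.get_state(); R=np.array(st["eef_rot"]); print(st["ee_pos"],np.round(np.degrees(np.arctan2(R[1,1],R[0,1])),2))
for d in arm.masks_of("lift","wrist")[:2]: print(round(d["conf"],2),d["xy"],rect(s,d["mask"],.032), d["mask"].sum())
for d in arm.tip_of("lift","wrist"): print(round(d["conf"],2),d["xy"],onz(s,d["xy"],0))
m=arm.masks_of("lift","wrist")[0]["mask"]; i=s["color"].copy()
cs,_=cv2.findContours(m.astype(np.uint8),0,2); cv2.drawContours(i,cs,-1,(0,0,255),1)
cv2.imwrite("pics/w4c.png",cv2.resize(i[0:280,200:480],None,fx=2,fy=2))
E
```

```text
ee_pos: [0.4678, 0.1139, 0.23]
[0.4677572  0.11389122 0.22997972] 9.51
0.64 [326.8, 131.1] [455.1 171.8 109.6 129.4  11.8] 18926
0.6 [330.6, 134.2] [0.45721415 0.17300546 0.        ]
```

View pics/w4c.png

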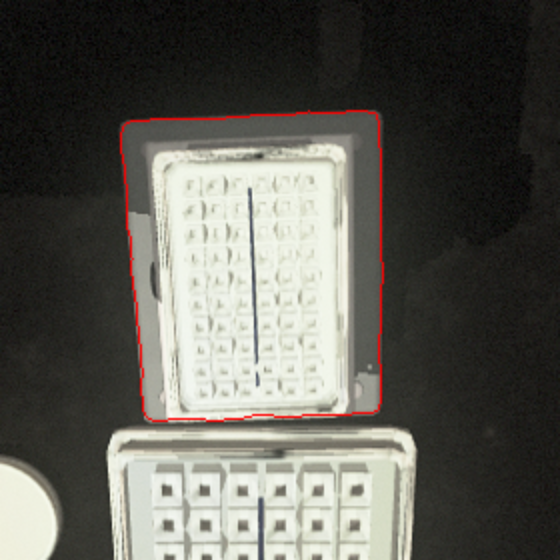

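```bash
python3 - <<'E'
from h import *
from scipy.optimize import least_squares
np.set_printoptions(precision=2,suppress=True)
s=arm.snapshot("wrist"); st=arm.get_state(); R=np.array(st["eef_rot"]); p=np.array(st["ee_pos"])
def cor(x,y,z,a,w=.058,l=.083):
    c,sn=np.cos(a),np.sin(a); X=np.array([c,sn]);Y=np.array([-sn,c]); o=np.array([x,y])
    return [np.r_[o+sx*w/2*X+sy*l/2*Y,z] for sx,sy in[(-1,1),(1,1),(-1,-1),(1,-1)]]
obs=np.array([[277.5,75],[373.5,73.5],[284,207.5],[371.5,206.5]])
r=least_squares(lambda v:(proj(s,cor(*v))-obs).ravel(),[.455,.172,.11,.2]); print("pile",r.x*1000,np.degrees(r.x[3]),r.fun)
# held plate, this picture: full mask
for d in arm.masks_of("plate","wrist")[:3]:
    for z in (.236,.24): print("held",round(d["conf"],2),rect(s,d["mask"],z),p[:2]*1000)
print(totool(st,[.4555-p[0],.1725-p[1],0]))
E
```

```text
pile [454.72 171.81 124.28 181.35] 10.390803896181753 [ 0.35 -0.24 -0.29 -0.2   0.32  0.35 -0.38  0.13]
held 0.88 [467.2 111.8  58.4  87.1   9.6] [467.66 114.2 ]
held 0.88 [466.8 114.   56.7  84.6   9.6] [467.66 114.2 ]
[ 5.95 -0.24  0.  ]
```

```bash
python3 -m inch '[[[2,-0.1,0],-0.5],[[4.5,-0.2,1],-1.2],[[5.9,-0.3,3],-1.7],[[5.9,-0.3,5.5],-1.7],[[5.9,-0.3,7.5],-1.7],[[5.9,-0.3,8.5],-1.7],[[5.9,-0.3,8.8],-1.7],[[5.9,-0.3,8.8],-1.7],[[5.9,-0.3,8.8],-1.7]]'
python3 - <<'E'
from h import *
s=arm.snapshot("wrist"); cv2.imwrite("pics/w5.png",s["color"])
for d in arm.masks_of("lift","wrist")[:2]: print(round(d["conf"],2),d["xy"],rect(s,d["mask"],.032))
E
```

```text
time: 12.82
ee_pos: [0.4551, 0.1723, 0.1426]
eef_rot: [[-0.195, 0.981, 0.001], [0.981, 0.195, 0.0], [0.0, 0.001, -1.0]]
wrist_force: [0.4, -0.6, 0.1]
width: 0.0569
grip_force: 26.8
0.61 [329.0, 170.9] [447.9 207.8  57.4 110.8 -77.9]
```

View pics/w5.png

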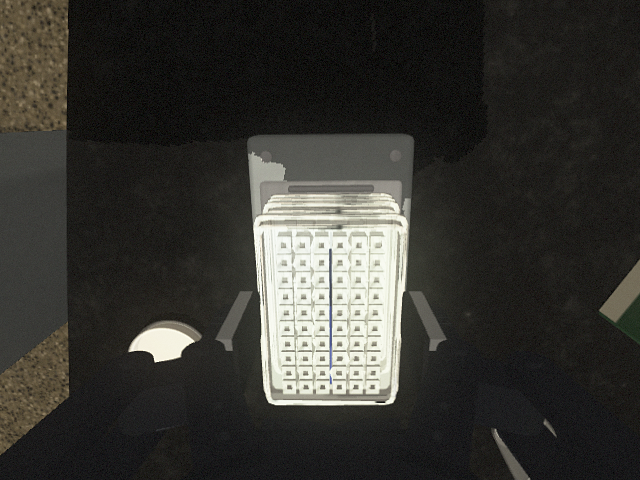

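The held plate at (331,310) is centred and square over the pile and the base, whose edges are at columns 248 and 413. I'll lower it gently.

```bash
for i in 1; do python3 -m inch '[[[0,0,0.15],0],[[0,0,0.3],0],[[0,0,0.45],0],[[0,0,0.6],0]]' | grep -E 'pos|force'; done; python3 -m inch '[[[0,0,0.1],0],[[0,0,0.2],0],[[0,0,0.3],0]]'| grep -E 'pos|force'; python3 -m inch '[[[0,0,0.1],0],[[0,0,0.2],0],[[0,0,0.3],0]]'| grep -E 'pos|force'
```

```text
ee_pos: [0.4548, 0.1723, 0.1359]
wrist_force: [-0.2, -0.0, -0.3]
grip_force: 26.8
ee_pos: [0.4548, 0.1723, 0.1329]
wrist_force: [1.8, -0.2, -1.3]
grip_force: 26.8
ee_pos: [0.4549, 0.1723, 0.1301]
wrist_force: [-2.4, -1.0, 4.1]
grip_force: 27.2
```

```bash
python3 -m inch '[[[0,0,0],0],[[0,0,0],0]]'| grep -E 'pos|force';python3 -m inch '[[[0,0,0.1],0],[[0,0,0.1],0]]'| grep -E 'pos|force|time'
```

```text
ee_pos: [0.4549, 0.1723, 0.1301]
wrist_force: [-1.3, -0.3, 3.9]
grip_force: 27.2
time: 14.68
ee_pos: [0.4549, 0.1723, 0.1291]
wrist_force: [-2.3, -0.5, 4.7]
grip_force: 27.4
```

```bash
python3 -m inch '[[[0,0,0],0],[[0,0,0],0],[[0,0,0],0],[[0,0,0],0]]' 6.8 | grep -E 'pos|force|width'; python3 -m inch '[[[0,0,-0.5],0],[[0,0,-1.5],0],[[0,0,-3.5],0],[[0,0,-6],0],[[0,0,-8],0],[[0,0,-10],0],[[0,0,-10],0],[[0,0,-10],0]]'
python3 - <<'E'
from h import *
s=arm.snapshot("wrist"); cv2.imwrite("pics/w6.png",s["color"])
i=s["color"]
for d in arm.masks_of("lift","wrist")[:2]: print(round(d["conf"],2),d["xy"],rect(s,d["mask"],.032))
for d in arm.masks_of("plate","wrist")[:2]: print(round(d["conf"],2),d["xy"],rect(s,d["mask"],.139))
for n in("cover","cover_grip"):
  t=arm.snapshot("top")
  for d in arm.tip_of(n,"top")[:1]: print(n,d["conf"],onz(t,d["xy"],0 if n=="cover" else .026))
for d in arm.masks_of("cover","top")[:1]: print(round(d["conf"],2),d["xy"],rect(t,d["mask"],.006))
E
```

```text
ee_pos: [0.4548, 0.1723, 0.1289]
wrist_force: [-1.2, 0.2, -0.1]
width: 0.0678
grip_force: 0.0
time: 16.18
ee_pos: [0.4546, 0.1722, 0.2284]
eef_rot: [[-0.195, 0.981, -0.001], [0.981, 0.195, -0.0], [-0.0, -0.001, -1.0]]
wrist_force: [-0.3, 0.5, 0.4]
width: 0.0679
grip_force: 0.0
0.9 [336.4, 160.9] [455.  172.8 110.2 128.7  11.4]
0.8 [332.8, 234.1] [454.3 171.1  58.1  84.8  11.3]
cover 0.97 [ 0.49804255 -0.08876136  0.        ]
cover_grip 0.75 [ 0.49553422 -0.08872095  0.026     ]
0.76 [323.5, 251.1] [495.2 -94.2  62.4  89.8  14.4]
```

View pics/w6.png

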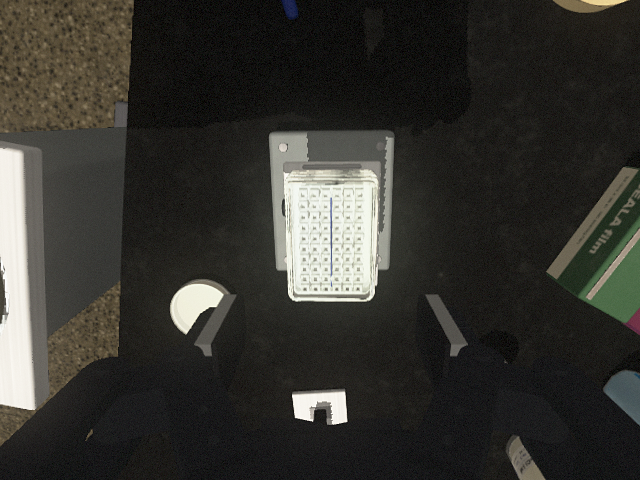

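The plate lies on the pile at (333,235), square with it and within 1 mm of the lift's axis. Next I'll go to the cover.

```bash
python3 -m inch '[[[-2,-0.1,0],-0.3],[[-6,-0.3,0],-0.8],[[-11,-0.5,0],-1.3],[[-16,-0.7,1],-1.9],[[-21,-0.9,2],-2.5],[[-24.5,-1,2.5],-3],[[-26,-1.1,2.8],-3.3],[[-26.5,-1.1,2.8],-3.3],[[-26.5,-1.1,2.8],-3.3],[[-26.5,-1.1,2.8],-3.3]]' 5 | grep pos
python3 - <<'E'
from h import *
s=arm.snapshot("wrist"); cv2.imwrite("pics/w7.png",s["color"])
st=arm.get_state(); R=np.array(st["eef_rot"]); print(st["ee_pos"],np.degrees(np.arctan2(R[1,1],R[0,1])))
for d in arm.masks_of("cover","wrist")[:2]: print(round(d["conf"],2),d["xy"],rect(s,d["mask"],.006))
for d in arm.tip_of("cover_grip","wrist")[:2]: print(round(d["conf"],2),d["xy"],onz(s,d["xy"],.026))
g=cv2.cvtColor(s["color"],6); m=arm.masks_of("cover","wrist")[0]["mask"]
x,y,w,h=cv2.boundingRect(m.astype(np.uint8)); sub=((g[y:y+h,x:x+w]<90)&m[y:y+h,x:x+w]); full=np.zeros_like(m); full[y:y+h,x:x+w]=cv2.morphologyEx(sub.astype(np.uint8),cv2.MORPH_OPEN,np.ones((3,3)))>0
print("handle",rect(s,full,.034))
E
```

```text
ee_pos: [0.4958, -0.0889, 0.2012]
[ 0.49579989 -0.08900645  0.20121515] 14.605637382351585
0.86 [328.6, 203.3] [495.4 -96.4  62.6  88.5  16.1]
0.8 [330.4, 216.2] [ 0.49667642 -0.09507752  0.026     ]Traceback (most recent call last):
  File "<stdin>", line 8, in <module>
  File "h.py", line 13, in rect
    cs,_=cv2.findContours(mask.astype(np.uint8),0,2); c=max(cs,key=cv2.contourArea).reshape(-1,2)
                                                        ~~~^^^^^^^^^^^^^^^^^^^^^^^^
ValueError: max() iterable argument is empty
```

View pics/w7.png

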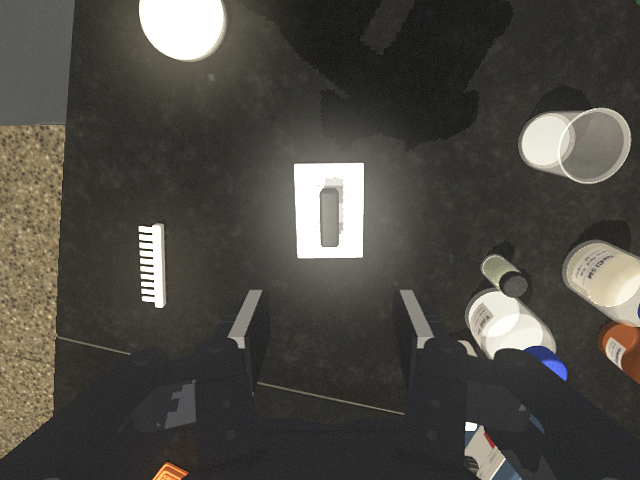

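The wrist view shows the cover square to the tool, with its plate at columns 294–364 and its handle at (330,217). I need to shift about 7 mm back along tool x before grasping.

```bash
python3 -m inch '[[[-0.3,-0.1,2],-0.3],[[-0.6,-0.2,6],-0.5],[[-0.65,-0.2,10],-0.5],[[-0.65,-0.2,14],-0.5],[[-0.65,-0.2,16.5],-0.5],[[-0.65,-0.2,18],-0.5],[[-0.65,-0.2,18.8],-0.5],[[-0.65,-0.2,19.1],-0.5],[[-0.65,-0.2,19.1],-0.5]]' | grep -E 'pos|force'; python3 -m inch '[[[0,0,0],0],[[0,0,0],0],[[0,0,0],0],[[0,0,0],0],[[0,0,0],0],[[0,0,0],0],[[0,0,0],0],[[0,0,0],0]]' 0.9 60; python3 -m inch '[[[0,0,-0.3],0],[[0,0,-1],0],[[0,0,-2],0],[[0,0,-4],0],[[0,0,-7],0],[[0,0,-11],0],[[0,0,-15],0],[[0,0,-18],0],[[0,0,-21],0],[[0,0,-22],0],[[0,0,-22],0]]'
python3 - <<'E'
from h import *
s=arm.snapshot("wrist"); cv2.imwrite("pics/w8.png",s["color"])
st=arm.get_state(); R=np.array(st["eef_rot"]); print(st["ee_pos"],np.degrees(np.arctan2(R[1,1],R[0,1])))
for d in arm.masks_of("cover","wrist")[:2]: print(round(d["conf"],2),d["xy"],rect(s,d["mask"],st["ee_pos"][2]-.010+.006))
E
```

```text
ee_pos: [0.4957, -0.0967, 0.0105]
wrist_force: [-0.5, -0.5, 0.2]
grip_force: 0.0
time: 20.15
ee_pos: [0.4958, -0.0967, 0.0106]
eef_rot: [[-0.26, 0.966, 0.001], [0.966, 0.26, -0.0], [-0.0, 0.001, -1.0]]
wrist_force: [-1.2, -0.1, 5.2]
width: 0.0147
grip_force: 58.9
time: 21.52
ee_pos: [0.4953, -0.0965, 0.2299]
eef_rot: [[-0.26, 0.966, 0.0], [0.966, 0.26, -0.0], [-0.0, 0.0, -1.0]]
wrist_force: [0.4, 1.0, -3.1]
width: 0.0147
grip_force: 58.7
[ 0.49512477 -0.09648508  0.22916147] 15.0463960753874
0.59 [329.7, 259.1] [494.8 -97.4  62.2  91.9  15.1]
```

View pics/w8.png

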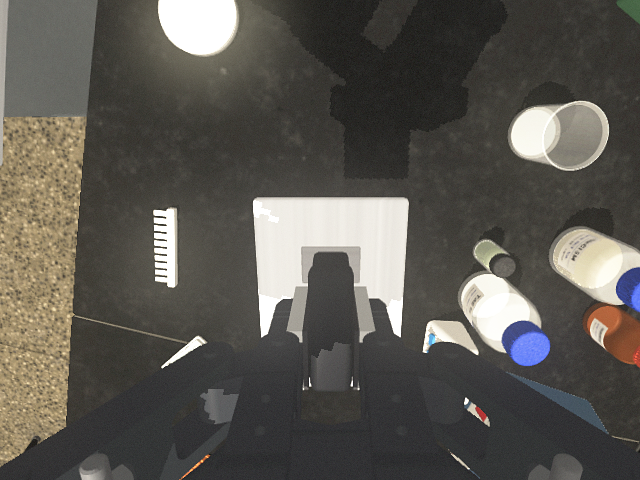

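The cover is held level with its front edge at row 198, columns 254–408. I'll work out its offset in the hand and the shift to the lift.

```bash
python3 - <<'E'
from h import *
s=arm.snapshot("wrist"); st=arm.get_state(); R=np.array(st["eef_rot"]); p=np.array(st["ee_pos"])
for xy in [(254,198),(408,198)]:
    print(np.round(R.T@(onz(s,xy,p[2]-.0105+.006)-p)*1000,1))
print(p,totool(st,[.4546-p[0],.1717-p[1],0]))
E
```

```text
[ 44.5 -31.1   4.6]
[44.6 29.7  4.5]
[ 0.49501539 -0.09646415  0.22874119] [2.695e+01 3.060e+00 2.000e-02]
```

```bash
python3 -m inch '[[[1.5,0.2,0],0.2],[[4.5,0.5,0],0.6],[[8.5,1,0],1.2],[[13,1.5,0],1.8],[[17.5,2,0],2.4],[[21.5,2.4,0],3],[[24.5,2.8,0],3.4],[[26.2,3,0],3.7],[[26.9,3.05,0],3.7],[[26.9,3.05,0],3.7],[[26.9,3.05,0],3.7]]'
python3 - <<'E'
from h import *
s=arm.snapshot("wrist"); cv2.imwrite("pics/w9.png",s["color"])
st=arm.get_state(); p=np.array(st["ee_pos"]); R=np.array(st["eef_rot"]); print(p,np.degrees(np.arctan2(R[1,1],R[0,1])),totool(st,[.4546-p[0],.1717-p[1],0]))
E
```

```text
time: 23.05
ee_pos: [0.4551, 0.1706, 0.2299]
eef_rot: [[-0.196, 0.981, -0.0], [0.981, 0.196, -0.0], [-0.0, -0.0, -1.0]]
wrist_force: [0.6, 0.3, -2.4]
width: 0.0147
grip_force: 58.7
[0.45515035 0.17059225 0.22994717] 11.306727025593329 [ 0.12 -0.03 -0.  ]
```

View pics/w9.png

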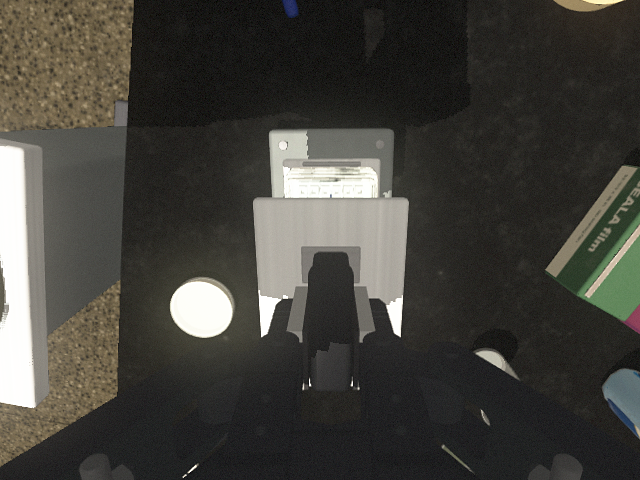

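The cover at (331,250) is square and centred over the plate and base, at columns 270–393. I'll descend to just above contact, then go in small steps.

```bash
python3 -m inch '[[[0.1,0,1],0],[[0.1,0,2.5],0],[[0.1,0,4.2],0],[[0.1,0,5.5],0],[[0.1,0,6.3],0],[[0.1,0,6.8],0],[[0.1,0,7],0],[[0.1,0,7],0],[[0.1,0,7],0]]'|grep -E 'pos|force';  python3 -m inch '[[[0,0,0.1],0],[[0,0,0.2],0],[[0,0,0.3],0],[[0,0,0.4],0],[[0,0,0.4],0]]'| grep -E 'pos|force'; python3 -m inch '[[[0,0,0.1],0],[[0,0,0.2],0],[[0,0,0.3],0],[[0,0,0.3],0]]'| grep -E 'pos|force'
```

```text
ee_pos: [0.455, 0.1721, 0.1603]
wrist_force: [-1.1, 0.0, -2.6]
grip_force: 58.7
ee_pos: [0.4548, 0.1721, 0.1559]
wrist_force: [-0.1, 0.1, -1.9]
grip_force: 58.7
ee_pos: [0.4548, 0.1721, 0.1529]
wrist_force: [0.5, 0.1, -2.0]
grip_force: 58.7
```

```bash
python3 -m inch '[[[0,0,0.1],0],[[0,0,0.2],0],[[0,0,0.2],0]]'| grep -E 'pos|force'; python3 -m inch '[[[0,0,0.1],0],[[0,0,0.1],0],[[0,0,0.1],0]]'| grep -E 'time|pos|force'
```

```text
ee_pos: [0.4548, 0.1721, 0.1509]
wrist_force: [0.3, 0.2, -2.2]
grip_force: 58.7
time: 26.1
ee_pos: [0.4549, 0.1721, 0.1501]
wrist_force: [-0.6, -0.6, 0.3]
grip_force: 59.0
```

```bash
python3 -m inch '[[[0,0,0.1],0],[[0,0,0.1],0],[[0,0,0.1],0]]'| grep -E 'time|pos|force'; python3 -m inch '[[[0,0,0.05],0],[[0,0,0.05],0],[[0,0,0.05],0]]'| grep -E 'time|pos|force'
```

```text
time: 26.48
ee_pos: [0.4549, 0.1721, 0.1491]
wrist_force: [-1.6, -0.9, 0.4]
grip_force: 59.2
time: 26.85
ee_pos: [0.4549, 0.1721, 0.1485]
wrist_force: [-0.9, 0.1, 2.0]
grip_force: 59.3
```

```bash
python3 -m inch '[[[0,0,0],0],[[0,0,0],0],[[0,0,0],0],[[0,0,0],0],[[0,0,0],0]]' 5 | grep -E 'pos|force|width'; python3 -m inch '[[[0,0,-0.4],0],[[0,0,-1.2],0],[[0,0,-3],0],[[0,0,-5.5],0],[[0,0,-8],0],[[0,0,-10],0],[[0,0,-10],0],[[0,0,-10],0],[[0,0,-10],0]]'
python3 - <<'E'
from h import *
s=arm.snapshot("wrist"); cv2.imwrite("pics/w10.png",s["color"])
for d in arm.masks_of("cover","wrist")[:2]: print(round(d["conf"],2),d["xy"],rect(s,d["mask"],.146))
for d in arm.masks_of("lift","wrist")[:1]: print("lift",round(d["conf"],2),d["xy"],rect(s,d["mask"],.032))
E
```

```text
ee_pos: [0.4548, 0.1721, 0.1485]
wrist_force: [-0.8, -0.4, -0.4]
width: 0.0501
grip_force: 0.0
time: 28.6
ee_pos: [0.4546, 0.172, 0.2477]
eef_rot: [[-0.197, 0.98, -0.001], [0.98, 0.197, -0.0], [-0.0, -0.001, -1.0]]
wrist_force: [0.3, -0.2, -0.4]
width: 0.0499
grip_force: 0.0
0.79 [328.6, 223.7] [454.  172.6  63.   88.1  11.4]
lift 0.89 [334.6, 155.3] [455.1 172.9 111.2 128.5  12. ]
```

View pics/w10.png

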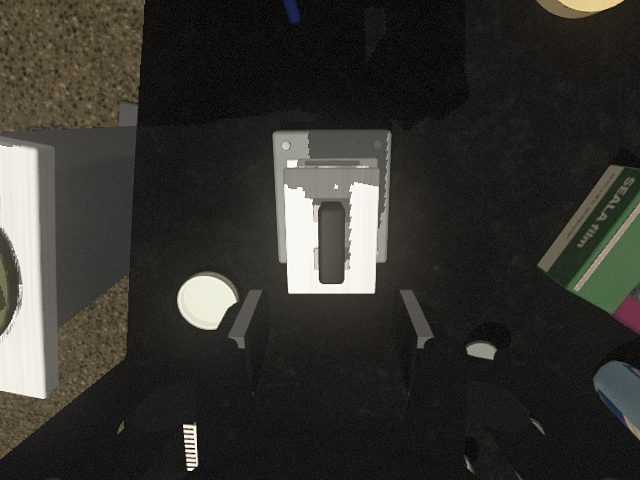

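The cover lies square on the pile at (331,230), within about 1 mm of the lift's axis, and the gripper is clear.

```bash
python3 -c "
from rig import arm
print(arm.job_done())"
```

```text
the job is handed in; nothing more can be done
None
```

The well plate and then the cover were set gently on the lift's pile, both measuring square and within about 1 mm of its axis, and the job is handed in; no verdict was shown.

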